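# Charge the bench ball mill

## Task

Press the mill's latch tab and let the sprung lid pop open on its own, without touching the lid at any time. Then take the flared steel pan by its handle, tip all five grinding balls out of it into the mill's well, and gently stand the empty pan upright on the bench top and let go of it (do not drop it). Leave the lid open and do not disturb the other things on the bench.

Things in the scene. Friction and masses are not known exactly. Their poses are not given: they have to be found in the camera images.
- mill: Bench ball mill, fixed: an off-white box 110 mm high with a square well in its top, a hinged lid over the well and a latch tab at its front. Origin on the bench under the centre of the well; its -x axis points out of the front (the latch's side), z up. The housing spans x -90 to +100 mm and y -100 to +100 mm.
- well (a point): Centre of the well's mouth, level with the top of the housing, 110 mm above the bench; axes as the mill's. The well is 110 x 110 mm and 65 mm deep, with upright walls and a flat floor.
- lid: The mill's lid, a grey frame with a clear pane, 150 mm wide, 12 mm thick. Origin on its hinge line, along the mill's y at x +85 mm, 112 mm above the bench, behind the well. Shut, its z axis is vertical. Unlatched, a spring swings its front edge up and back in about 1.5 s; it stops by itself 1.8 rad (103 degrees) from shut, leaning slightly back, and stays there.
- lid_front (a point): Middle of the lid's front edge, at its top: shut, 75 mm in front of the well's centre and 124 mm above the bench; it swings on a radius of 160 mm about the hinge. A 12 mm tongue goes on in front of it, under the latch's hook.
- latch_pad (a point): Point to press, on top of the bare metal latch tab, 142 mm in front of the well's centre, 101 mm above the bench. Pressed straight down here it needs about 2 N to start, frees the lid after about 9 mm (about 4 N) and stops after about 17 mm (about 6 N); let go, it springs back up.
- latch: The latch: its tab is 50 mm wide (y), 6 mm thick and juts out level from the mill's front, from mill x -99 to x -165 mm, with nothing below it. Origin on its pivot, a line along y at mill x -96 mm, 85 mm above the bench; axes as the mill's. Its hook, 30 mm wide, rises to 126 mm above the bench at mill x -81 to -101 mm.
- pan: Round steel pan, flared: base 60 mm, rim 104 mm in diameter, 42 mm high, walls 3 mm thick leaning out 28 degrees, floor 4 mm; about 160 g. Origin at the centre of its underside, z up. A straight white block handle sticks out along its +y. It holds the five balls; they roll out over the rim when it is tipped about 75 degrees or more (90 is sure). No other vessel has a handle.
- pan_grip (a point): Middle of the pan's handle, 76 mm from the pan's axis along its +y, 36 mm above its underside. The handle is 12 mm thick (pan's x), 16 mm high, and runs from 48 to 100 mm from the axis.
- ball1_center (a point): Centre of a white ceramic grinding ball, 18 mm in diameter, 20 g; all five start in the pan.
- ball2_center (a point): Centre of a white ceramic grinding ball, 18 mm in diameter, 20 g; all five start in the pan.
- ball3_center (a point): Centre of a white ceramic grinding ball, 18 mm in diameter, 20 g; all five start in the pan.
- ball4_center (a point): Centre of a white ceramic grinding ball, 18 mm in diameter, 20 g; all five start in the pan.
- ball5_center (a point): Centre of a white ceramic grinding ball, 18 mm in diameter, 20 g; all five start in the pan.
- jar: Bystander: closed jar, 48 mm across, 60 mm high, beside the pan. Origin at the centre of its underside.
- dish: Bystander: small empty ceramic bowl, 60 mm across, 25 mm high, beside the pan. Origin at the centre of its underside.
- spatula: Bystander: flat spatula lying on the bench, 170 mm long. Origin at the centre of its underside.
- brush: Bystander: small brush lying on the bench, 160 mm long. Origin at the centre of its underside.

How it is judged:
On the way, in this order (a step that is already met when the one before it is completed fails the run):
1. the lid has sprung fully open (angle between lid's own z axis and vertical above 1.5 rad), for 0.2 s.
2. all five balls are in the well (horizontal distance between each of ball1_center, ball2_center, ball3_center, ball4_center, ball5_center and well below 0.075 m and z of each of ball1_center, ball2_center, ball3_center, ball4_center, ball5_center in the frame of well below -0.015 m), for 0.2 s.
At the end, for the whole second after the job is handed in: The lid stands open (more than 1.5 rad from shut), all five balls lie in the well (centres at least 15 mm below its mouth), and the pan stands released and at rest upright on the bench top (within 0.1 rad of upright, underside within 8 mm of bench height) (all of step 2 and angle between lid's own z axis and vertical above 1.5 rad and angle between pan's own z axis and vertical below 0.1 rad and height (world z) of pan between -0.008 and 0.008 m and linear speed of pan below 0.03 m/s); the robot touches nothing.
It fails at once if the robot touches the lid (more than 1 N) (contact force between lid and the fingers above 1 N or contact force between lid and the arm above 1 N).
It fails at once if the pan is dropped (falls loose at more than 0.45 m/s, a drop of about 10 mm) (linear speed of pan above 0.45 m/s and contact force between pan and the fingers below 0.1 N).
It fails at once if a bystander is shoved (more than 40 mm) (distance of any of jar, dish, spatula, brush from where it was at the start of the episode above 0.04 m).
It also fails if it takes over 72 s, if anything falls off the work surface, if the arm or the gripper's body presses on something with over 40 N, if the wrist force passes 120 N, or if a joint passes its speed limit or range.

## Robot

A 7-joint arm with a two-finger parallel gripper is mounted at the origin on the work surface. World frame = base frame: x ahead of the robot, y to its left, z up, the work surface at z = 0. Lengths are in m, angles in rad, forces in N, time in s.
With the tool pointing down it reaches from about 0.4 to 0.9 m from the base axis. Payload 5.6 kg.
Tool frame: the origin (TCP) lies midway between the tips of the shut fingers; the grasp point (between the pads) lies 19 mm behind it; y points along the fingers, z is the direction in which the jaws open and shut, and the axes are right-handed (so a half turn about y gives the same grasp; the last joint's range is limited). The gripper opens to 92 mm and grips with 3 to 60 N. Pads are 20 mm wide; open, the fingers measure 128 mm over their backs; the gripper's body (75 mm by 189 mm) begins 69 mm behind the grasp point.
Start: joints at [1.181, 0.468, -0.012, 1.603, 0.006, 1.071, -0.056], TCP at [0.221, -0.611, 0.215] pointing down, gripper open.
Joint ranges: [-2.53, 2.53], [-0.31, 2.02], [-1.57, 1.55], [0.28, 2.44], [-1.29, 4.43], [0.15, 1.84], [-2.92, 2.92]. Speed limits (rad/s): [2.57, 2.57, 3.14, 3.14, 3.14, 3.14, 3.14].

## Interface

Orientations are given as a 3x3 rotation matrix whose columns are the frame's x, y, z axes.
In Python, from station import env, effector, solver, viewer, workorder, search_frame, tip_of gives the robot as it stands. Calls block until the motion is done:
- env.reach(position, orientation): joint-space move of the TCP to a pose.
- env.movel(position, frame=None, rate=0.15): straight line of the TCP; frame=None keeps the orientation; rate is the mean speed in m/s.
- env.goto_joints(angles): joint-space move.
- effector.release() and effector.grasp(squeeze=None): open the fingers fully, or close them until they stop; squeeze is the grip in N (None keeps the last).
- env.pause(seconds).
- solver.inverse_kinematics(position, orientation): joint angles nearest the present ones, or None.
- env.sense(): the state.
- viewer.read_camera(name): name is "scene" or "side" or "wrist"; returns (picture, depth): 384x512x3 uint8, red, green, blue; 384x512 float32, m along the optical axis (not along the pixel's ray), 0 where there is no reading.
- viewer.camera_info(name): a dict with "intrinsics" (3x3 intrinsics, pixels), "dist_coeffs" ([k1, k2, p1, p2, k3] as OpenCV has them; the pictures are not rectified), "eye" and "rotation" of the camera in the world; the wrist camera has in their place "T_tool_cam" (4x4, takes a point from camera to tool coordinates, whose origin is the TCP and whose axes are the tool frame's). Camera axes: x right, y up, looking along -z (the intrinsics and any distortion apply to the point x, -y, -z); pixel columns grow to the right and rows downward; lengths in m; the calibration is good to about 2 mm. A picture is of the moment at which its call begins: read the wrist's pose just before it. camera_info takes no time and is no camera call.
A pose or a line that the arm cannot do raises env.PlanningError and nothing moves.
- workorder.finish_job(): hands the job in, once; it reports no verdict.
Trained networks look in the newest picture that a camera, given by its name, has taken for a name from the list of things; names that differ only in an ending like _2 or _b are one class to them, and where a whole thing is asked for, a point or a joint stands for the part that bears it (a point fixed in the world has none). Each returns a list of dicts, best first, with "score" (0 to 1); they miss things now and then, are a little off and sometimes report something else, mostly with a low value. They report only what shows in the picture. A call takes as long as a camera call.
- search_frame(camera, name): "at" ([x, y, z] in m, in world coordinates, good to about 4 mm: the middle of the surface that is visible of it).
- tip_of(camera, name): "at" ([x, y, z] in m, in world coordinates, good to about 4 mm: a listed point, or the origin of a listed thing).
The state is a dict: "t": time; "joint_positions": joint angles; "joint_velocities": joint speeds; "tau": joint torques, N m; "ee_pos": TCP position; "tcp_rot": TCP orientation; "wrist_force": force on the tool from outside, world axes, zero at the start; "moment": the same for the moment, N m; "gripper_width": finger opening in m.
Only numpy, scipy, OpenCV 4.12 (cv2) and the standard library are available. Lean on these libraries where they do the work, as an engineer would, in place of code of your own. Each camera call takes 0.05 s, during which the arm holds its last target.

## Working session

There is one attempt and no reset: what is moved stays moved. The work goes in short steps, each a Python script; the robot and the scene stay as the last script left them, time stands still between calls to the robot, and variables do not carry over. Pictures are saved under pics/ and viewed, and the job is handed in when it is done.

```bash
ls; mkdir -p pics
python3 - <<'E'
from station import env, effector, solver, viewer, workorder, search_frame, tip_of
import cv2, numpy as np
s=env.sense(); print(s)
for c in ("scene","side","wrist"):
    p,d=viewer.read_camera(c); cv2.imwrite(f"pics/{c}0.png",p[:,:,::-1]); print(c,viewer.camera_info(c))
    for n in ("well","latch_pad","lid_front","lid","latch","mill","pan","pan_grip","jar","dish","spatula","brush"):
        r=tip_of(c,n); print(n,[(np.round(x['at'],3).tolist(),round(x['score'],2)) for x in r[:2]])
print(env.sense()['t'])
E
```

```text
pics
{'t': 0.0, 'joint_positions': array([ 1.18102846,  0.46838548, -0.01155865,  1.60361201,  0.00600726,
        1.07136999, -0.05625791]), 'joint_velocities': array([ 1.48277152e-03,  6.55711802e-05,  9.24657004e-04, -1.21882017e-03,
       -1.11000029e-03,  3.86796402e-04, -7.22963392e-04]), 'tau': array([-9.20983657e-04, -5.20581007e+01, -1.29255644e-02, -2.43754148e+01,
       -5.66693244e-02,  1.73778576e-02,  1.67840735e-04]), 'ee_pos': array([ 0.22062175, -0.610807  ,  0.21363974]), 'tcp_rot': array([[-9.40495713e-01, -7.28955121e-04,  3.39804770e-01],
       [-3.39805519e-01,  1.58125255e-03, -9.40494396e-01],
       [ 1.48261046e-04, -9.99998484e-01, -1.73486422e-03]]), 'wrist_force': array([-0.1134696 ,  0.5952403 , -0.31332971]), 'moment': array([-0.01832234, -0.03507848,  0.02252051]), 'gripper_width': 0.09225142633739304}
scene {'intrinsics': array([[415.87032741,   0.        , 260.81270211],
       [  0.        , 415.87032741, 190.51692251],
       [  0.        ,   0.        ,   1.        ]]), 'dist_coeffs': array([-0.05631215,  0.        ,  0.        ,  0.        ,  
[... 2005 characters left out ...]
081 ,   0.        , 253.89631893],
       [  0.        , 268.7973081 , 190.49918424],
       [  0.        ,   0.        ,   1.        ]]), 'dist_coeffs': array([-0.01220895,  0.        ,  0.        ,  0.        ,  0.        ]), 'T_tool_cam': array([[ 2.35789169e-04, -9.54381918e-01, -2.98588511e-01,
        -8.40731560e-02],
       [-2.20656493e-04,  2.98588462e-01, -9.54381937e-01,
        -1.69220908e-01],
       [ 9.99999948e-01,  2.90918418e-04, -1.40186641e-04,
        -3.72135113e-04],
       [ 0.00000000e+00,  0.00000000e+00,  0.00000000e+00,
         1.00000000e+00]])}
well []
latch_pad []
lid_front []
lid []
latch []
mill []
pan []
pan_grip []
jar []
dish []
spatula []
brush []
1.95
```

View pics/scene0.png

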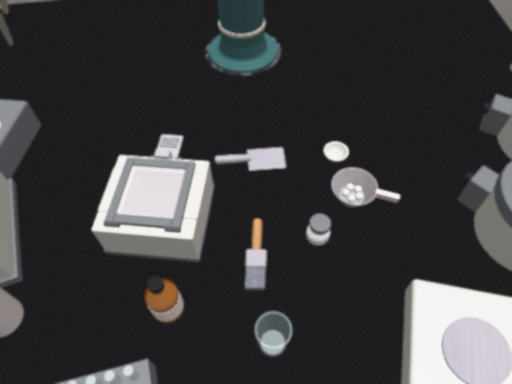

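View pics/side0.png

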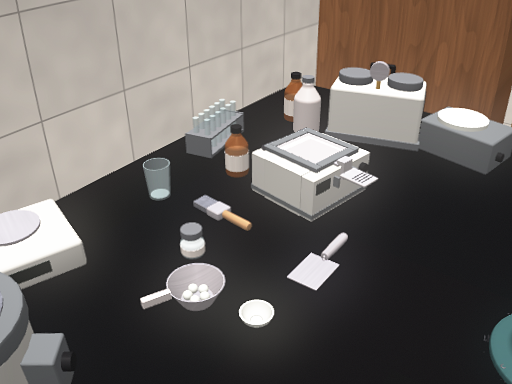

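Run:
```python
from h import *
R=np.column_stack([mx,-Z,my])
effector.grasp(10)
env.reach(M(-.146,0,.17),R)
env.movel(M(-.146,0,.112),rate=.1)
snap("side","s1"); snap("wrist","w1")
f0=env.sense()['wrist_force']
for z in (.101,.096,.092,.089,.087):
    env.movel(M(-.146,0,z),rate=.03)
    s=env.sense(); print(z,s['ee_pos'][2],s['wrist_force']-f0,s['t'])
snap("side","s2")
```

```text
0.101 0.10084825440832451 [-0.79004937  1.46202107  0.0198639 ] 6.425
0.096 0.09574825719988188 [-3.11266614  0.62771018  1.79588177] 6.7417
0.092 0.09187034403344552 [-6.07014867  1.47081501  5.71534758] 7.025
0.089 0.08885223589059368 [-6.09644218  1.30375381  5.44441569] 7.275
0.087 0.08685884613249227 [-6.64891278  2.17054651  6.96234812] 7.525
```

View pics/s2.png

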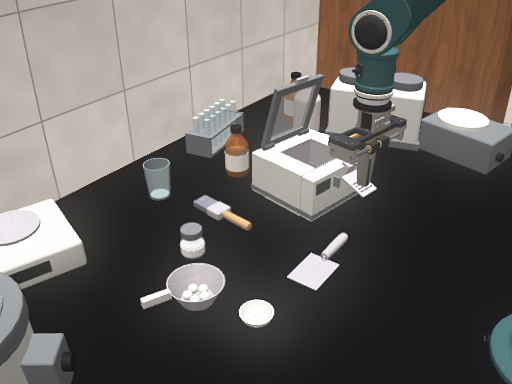

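View pics/w1.png

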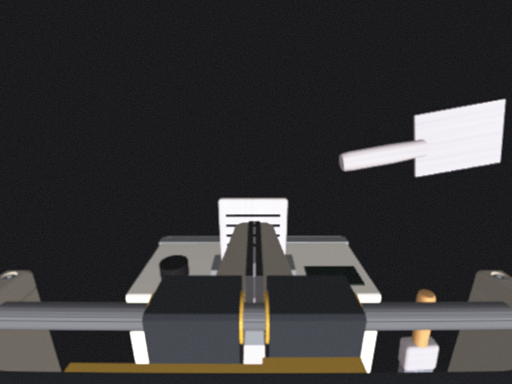

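```bash
cat >> h.py <<'E'
C=np.array([0.568,0.224,0]); py=np.array([.426,.904,0]); py/=np.linalg.norm(py); px=np.cross(py,Z)
Rpan=np.column_stack([px,py,Z])
G=np.array([0,.076,.036])   # grasp in pan frame
def toolrel(phi,s):
    a=np.array([0,-np.sin(phi),-np.cos(phi)]); z=np.array([s,0,0.]); return np.column_stack([np.cross(a,z),a,z])
def tcp(P,Rp,phi,s,g=G,adv=.019):
    Rt=Rp@toolrel(phi,s); return P+Rp@g+adv*Rt[:,1],Rt
def pourpose(psi,daz,tilt,lip):
    """psi: lip direction in pan frame; daz world azimuth (mill frame) of pour; tilt; lip world pos"""
    u=np.array([np.cos(psi),np.sin(psi),0])
    d=np.cos(daz)*mx+np.sin(daz)*my
    A=np.column_stack([u,np.cross(Z,u),Z]); B=np.column_stack([d,np.cross(Z,d),Z])
    R0=B@A.T
    Rp=Rot.from_rotvec(np.cross(Z,d)*tilt).as_matrix()@R0
    P=lip-Rp@(.052*u+.042*Z)
    return P,Rp
def box(x,y,z,n=5):
    return np.stack(np.meshgrid(np.linspace(*x,n),np.linspace(*y,n),np.linspace(*z,n)),-1).reshape(-1,3)
grip=np.vstack([box((-.0375,.0375),(-.22,-.088),(-.0945,.0945),6),box((-.045,.045),(-.45,-.22),(-.045,.045),6),box((-.11,-.06),(-.19,-.15),(-.03,.03)),box((-.01,.01),(-.088,0),(-.03,.03))])
ang=np.linspace(0,2*np.pi,24)
panpts=np.vstack([np.column_stack([r*np.cos(ang),r*np.sin(ang),0*ang+z]) for r,z in((.03,0),(.041,.021),(.052,.042))]+[box((-.006,.006),(.048,.1),(.028,.044))])
def clear(pts):
    q=pts-np.array([well[0],well[1],0]); x=q@mx;y=q@my;z=q[:,2]
    def sd(lo,hi):
        c=(np.array(lo)+hi)/2;h=(np.array(hi)-lo)/2
        e=np.abs(np.column_stack([x,y,z])-c)-h
        return (np.linalg.norm(np.maximum(e,0),axis=1)+np.minimum(e.max(1),0)).min()
    lid=sd((.075,-.08,.10),(.13,.08,.275)); hous=min(sd((-.09,-.1,0),(.1,.1,.11)),sd((-.105,-.015,0),(-.081,.015,.128)),z.min()); return lid,hous
E
python3 - <<'E'
from h import *
env.movel(M(-.146,0,.3),rate=.25)
effector.release()
print(env.sense()['joint_positions'],env.sense()['t'])
lid=None
rows=[]
for s in (1,-1):
  for phi in np.deg2rad((0,20,35,50)):
    p,R=tcp(C,Rpan,phi,s); g=solver.inverse_kinematics(p,R)
    if g is None: continue
    for psi in np.deg2rad((-90,-45,-135,0,180)):
      for daz in np.deg2rad(np.arange(0,360,30)):
        lip=M(0,0,.135)-.02*(np.cos(daz)*mx+np.sin(daz)*my)
        cl=[9,9];ok=True;q=None
        for t in np.deg2rad((95,50,0)):
            P,Rp=pourpose(psi,daz,t,lip); pt,Rt=tcp(P,Rp,phi,s)
            q1=solver.inverse_kinematics(pt,Rt)
            if q1 is None: ok=False;break
            if q is None:q=q1
            a,b=clear(np.vstack([pt+grip@Rt.T])); c,d=clear(P+panpts@Rp.T)
            cl=[min(cl[0],a,c),min(cl[1],b,d)]
        if ok and min(cl)>.008: rows.append((round(min(cl),3),s,*np.rad2deg([phi,psi,daz]).round().astype(int),np.round(cl,3),np.round(q,1)))
rows.sort(key=lambda r:-r[0])
print(len(rows))
for r in rows[:30]: print(*r)
E
```

```text
[ 0.98782286  0.18512779 -0.74938775  1.84559866  0.13704473  1.16319173
  1.58620185] 9.95
0
```

Run:
```python
from h import *
import time
t0=time.time()
for s in (1,-1):
  for phi in np.deg2rad((0,20,35,50)):
    p,R=tcp(C,Rpan,phi,s); g=solver.inverse_kinematics(p,R)
    print(s,np.rad2deg(phi),None if g is None else np.round(g,2), clear(p+grip@R.T)[1])
    for psi in np.deg2rad((-90,-45,-135,0,180)):
      line=[]
      for daz in np.deg2rad(np.arange(0,360,30)):
        lip=M(0,0,.135)-.02*(np.cos(daz)*mx+np.sin(daz)*my)
        st='';c0=9
        for t in np.deg2rad((95,50,0)):
            P,Rp=pourpose(psi,daz,t,lip); pt,Rt=tcp(P,Rp,phi,s)
            st+='.' if solver.inverse_kinematics(pt,Rt) is None else 'X'
            c0=min(c0,*clear(pt+grip@Rt.T),*clear(P+panpts@Rp.T))
        line.append(st+'%+.0f'%(c0*1000))
      print('   ',round(np.rad2deg(psi)),' '.join(line))
print(time.time()-t0)
```

```text
1 0.0 [-0.24  0.77 -0.39  1.65  0.38  0.8  -1.23] 0.016999999999999998
    -90 ..X-27 .XX-26 XXX-23 XXX-19 XXX-22 XXX-27 XXX-27 XXX-27 XXX-22 XXX-20 .XX-23 .XX-26
    -45 ..X-27 .XX-23 XXX-17 XXX-17 XXX-17 XXX-27 XXX-27 XXX-27 XXX-27 XXX-25 .XX-27 .XX-27
    -135 ..X-27 .XX-27 XXX-27 XXX-25 XXX-27 XXX-27 XXX-27 XXX-23 XXX-17 XXX-17 .XX-17 .XX-23
    0 ..X-27 .XX-25 XXX-24 XXX-25 XXX-24 XXX-27 XXX-27 XXX-27 XXX-27 XXX-25 .XX-27 .XX-27
    180 ..X-27 .XX-27 XXX-27 XXX-25 XXX-27 XXX-27 XXX-27 XXX-24 XXX-24 XXX-25 .XX-24 .XX-25
1 20.0 [-0.31  0.93 -0.46  1.4   0.55  1.26 -1.37] 0.01472563877181105
    -90 .XX-17 .XX-26 XXX-18 XXX-18 XXX-17 XXX-27 XXX-27 XXX-27 XXX-17 XXX-18 .XX-18 .XX-26
    -45 .XX-18 .XX-17 XXX-17 XXX-17 XXX-17 XXX-27 XXX-27 XXX-27 XXX-27 XXX-25 .XX-27 .XX-25
    -135 .XX-18 .XX-25 .XX-27 XXX-25 XXX-27 XXX-27 .XX-27 .XX-23 XXX-17 XXX-17 XXX-17 .XX-17
    0 .XX-26 .XX-20 XXX-24 XXX-24 XXX-17 XXX-27 XXX-27 XXX-27 XXX-27 .XX-27 ..X-27 ..X-25
    180 ..X-26 ..X-25 .XX-27 XXX-27 XXX-27 XXX-27 XXX-27 .XX-24 XXX-17 XXX-24 XXX-24 .XX-20
1 35.0 [-0.37  1.08 -0.5   1.19  0.64  1
[... 2463 characters left out ...]
-17 .XX-17 XXX-27 XXX-27 XXX-27 XXX-27 ..X-27 ..X-27 ..X-22
    180 ..X-17 ..X-22 ..X-27 .XX-27 XXX-27 XXX-27 XXX-27 XXX-24 XXX-17 XXX-17 XXX-17 .XX-17
-1 50.0 [-0.56  1.19 -0.23  1.    0.52  1.81  1.86] 0.01612659098476597
    -90 .X.-17 XXX-17 XXX-17 XXX-17 XX.-17 XX.-27 XX.-27 XX.-27 XXX-17 XXX-17 XXX-17 .X.-17
    -45 .XX-17 XX.-17 XXX-17 XXX-17 XXX-17 XXX-27 XX.-27 XX.-27 XX.-27 .XX-27 .XX-26 .XX-18
    -135 .XX-17 .XX-18 .XX-26 XX.-27 XX.-27 XX.-27 XX.-27 XXX-23 XXX-17 XXX-17 XX.-17 XX.-17
    0 .XX-17 XXX-17 XX.-17 ..X-17 .XX-17 XXX-27 XXX-27 XXX-27 ...-27 ...-27 ...-27 ..X-19
    180 ..X-17 ..X-19 ...-27 ...-27 XX.-27 XXX-27 XXX-27 XXX-24 ..X-17 XX.-17 XXX-17 XXX-17
52.81970167160034
```

Run:
```python
from h import *
rows=[]
lo=np.array([-2.53,-.31,-1.57,.28,-1.29,.15,-2.92]);hi=np.array([2.53,2.02,1.55,2.44,4.43,1.84,2.92])
for s in (1,-1):
  for phi in np.deg2rad((0,20,30)):
    p,R=tcp(C,Rpan,phi,s); g=solver.inverse_kinematics(p,R)
    for psi in np.deg2rad((-90,-60,-120,-30,-150,0,180)):
      for daz in np.deg2rad((45,70,90,110,130,230,250,270,290)):
        Q=[];cl=[];ok=True
        for t in np.deg2rad((100,60,0)):
            lip=M(-.005,0,.132+.048*np.cos(t))-.02*(np.cos(daz)*mx+np.sin(daz)*my)
            P,Rp=pourpose(psi,daz,t,lip); pt,Rt=tcp(P,Rp,phi,s)
            q=solver.inverse_kinematics(pt,Rt)
            if q is None: ok=False;break
            Q.append(q); cl.append(min(*clear(pt+grip@Rt.T),*clear(P+panpts@Rp.T)))
        if ok:
            Q=np.array(Q); jump=np.abs(np.diff(np.vstack([Q,g]),axis=0)).max(1)
            marg=np.minimum(Q-lo,hi-Q).min()
            rows.append((min(cl),jump.round(2),marg.round(2),s,*np.rad2deg([phi,psi,daz]).round()))
rows=[r for r in rows if r[0]>.012]
rows.sort(key=lambda r:r[1].max())
print(len(rows))
for r in rows[:25]: print(*r)
```

```text
Traceback (most recent call last):
ValueError: time passes only in moves, steps and waits
```

```bash
cat > srch.py <<'E'
from h import *
import sys
lo=np.array([-2.53,-.31,-1.57,.28,-1.29,.15,-2.92]);hi=np.array([2.53,2.02,1.55,2.44,4.43,1.84,2.92])
print(env.sense()['t'],env.sense()['gripper_width'])
rows=[]
for s in (1,-1):
  for phi in np.deg2rad((20,)):
    p,R=tcp(C,Rpan,phi,s); g=solver.inverse_kinematics(p,R)
    for psi in np.deg2rad((-90,-50,-130,180)):
      for daz in np.deg2rad((60,90,120,240,270,300)):
        Q=[];cl=[];ok=True
        geo=[]
        for t in np.deg2rad((100,60,0)):
            lip=M(-.005,0,.132+.048*np.cos(t))-.02*(np.cos(daz)*mx+np.sin(daz)*my)
            P,Rp=pourpose(psi,daz,t,lip); pt,Rt=tcp(P,Rp,phi,s); geo.append((pt,Rt))
            cl.append(min(*clear(pt+grip@Rt.T),*clear(P+panpts@Rp.T)))
        if min(cl)<.012: continue
        for pt,Rt in geo:
            q=solver.inverse_kinematics(pt,Rt)
            if q is None: ok=False;break
            Q.append(q)
        if ok:
            Q=np.array(Q); jump=np.abs(np.diff(np.vstack([Q,g]),axis=0)).max(1)
            marg=np.minimum(Q-lo,hi-Q).min()
            rows.append((round(min(cl),3),jump.round(2),marg.round(2),s,*np.rad2deg([phi,psi,daz]).round()))
rows.sort(key=lambda r:r[1].max())
print(len(rows))
for r in rows[:25]: print(*r)
E
python3 srch.py
```

```text
9.95 0.0917910831613173
4
0.014 [0.45 1.37 1.23] 0.41 1 20.0 -130.0 270.0
0.014 [2.   1.48 1.68] 0.22 -1 20.0 -50.0 90.0
0.014 [0.86 1.15 4.14] 0.15 1 20.0 -50.0 90.0
0.014 [0.76 4.24 1.2 ] 0.02 -1 20.0 -130.0 270.0
```

Run:
```python
from h import *
phi=np.deg2rad(20)
p,R=tcp(C,Rpan,phi,1,adv=.019-.15)
env.reach(p,R)
print(p,env.sense()['ee_pos'],env.sense()['t'])
for c in ("wrist","side","scene"):
    snap(c,c+"3")
    for n in ("pan","pan_grip"):
        print(c,n,[(np.round(x['at'],3).tolist(),round(x['score'],2)) for x in tip_of(c,n)[:2]])
# project expected grip/pan rim into wrist
s=env.sense()
I=viewer.camera_info("wrist"); T=np.eye(4);T[:3,:3]=s['tcp_rot'];T[:3,3]=s['ee_pos']; W=np.linalg.inv(T@I['T_tool_cam'])
pts=[C+Rpan@np.array(v) for v in ([0,.048,.044],[0,.1,.044],[0,.076,.044],[0,0,.004])]+list(C+(Rpan@np.column_stack([.052*np.cos(ang),.052*np.sin(ang),0*ang+.042]).T).T)
q=np.array([(W@np.r_[x,1])[:3] for x in pts])*[1,-1,-1]
uv=cv2.projectPoints(q,np.zeros(3),np.zeros(3),I['intrinsics'],np.array(I['dist_coeffs']))[0][:,0]
im=cv2.imread("pics/wrist3.png")
for u in uv: cv2.circle(im,tuple(int(v) for v in u.round()),2,(0,0,255),-1)
cv2.imwrite("pics/w3o.png",im); print(env.sense()['t'])
```

```text
[0.61949647 0.33327889 0.15909973] [0.62027655 0.33222093 0.15947862] 12.425
wrist pan [([0.572, 0.225, -0.003], 0.86)]
wrist pan_grip [([0.599, 0.298, 0.038], 0.9)]
side pan [([0.567, 0.227, -0.007], 0.67)]
side pan_grip [([0.602, 0.292, 0.036], 0.87)]
scene pan [([0.566, 0.226, -0.002], 0.8)]
scene pan_grip [([0.596, 0.291, 0.036], 0.84)]
12.875
```

View pics/w3o.png

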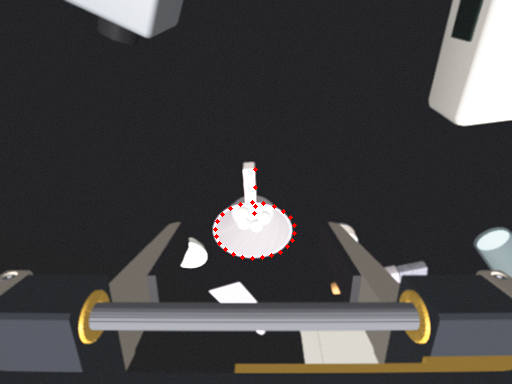

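View pics/scene3.png

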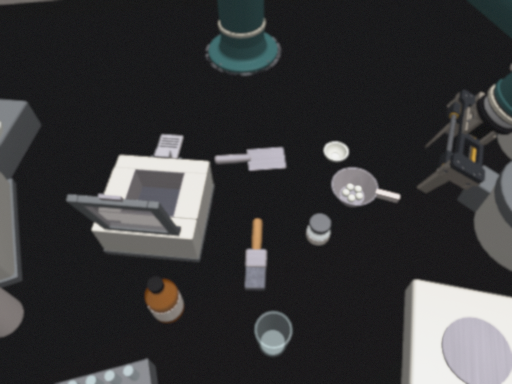

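```bash
cat >> h.py <<'E'
def cloud(c,s=None):
    if s is None: s=env.sense()
    p,d=viewer.read_camera(c); I=viewer.camera_info(c)
    vv,uu=np.mgrid[0:384,0:512]
    xy=cv2.undistortPoints(np.stack([uu,vv],-1).reshape(-1,1,2).astype(float),I['intrinsics'],np.array(I['dist_coeffs']))[:,0]
    d1=d.ravel().astype(float)
    pc=np.column_stack([xy[:,0]*d1,-xy[:,1]*d1,-d1])
    if c=="wrist":
        T=np.eye(4);T[:3,:3]=s['tcp_rot'];T[:3,3]=s['ee_pos'];T=T@I['T_tool_cam']; w=pc@T[:3,:3].T+T[:3,3]
    else: w=pc@I['rotation'].T+I['eye']
    w[d1<=0]=np.nan
    return p,w.reshape(384,512,3)
E
python3 - <<'E'
from h import *
p,w=cloud("wrist")
r=w[160:203,235:265].reshape(-1,3); c=p[160:203,235:265].reshape(-1,3)
m=(r[:,2]>.03)&(r[:,2]<.06)
r=r[m]; l=(r-C)@Rpan; print(len(r),l.mean(0),l.min(0),l.max(0))
sel=(l[:,1]>.055)
for a in np.arange(.05,.105,.01):
    k=(abs(l[:,1]-a)<.005)
    if k.any(): print(round(a,3),l[k,0].min(),l[k,0].max(),np.median(l[k,2]))
# obstacles
for c in ("scene","side"):
    p,w=cloud(c); f=w.reshape(-1,3)
    k=(f[:,2]>.02)&(f[:,1]>.3)&(f[:,0]>.2)&(f[:,0]<1)
    f=f[k]
    H,xe,ye=np.histogram2d(f[:,0],f[:,1],bins=[np.arange(.2,1.01,.05),np.arange(.3,.9,.05)])
    for i in range(len(xe)-1):
        print(c,round(xe[i],2),[ (lambda z: '%.2f'%z.max() if len(z)>3 else '  . ')(f[(f[:,0]>=xe[i])&(f[:,0]<xe[i]+.05)&(f[:,1]>=y)&(f[:,1]<y+.05),2]) for y in ye[:-1]])
E
```

```text
436 [-0.00514789  0.07905287  0.04152655] [-0.01690988  0.04260637  0.03020009] [0.01187122 0.09996237 0.04443724]
0.05 -0.015474208144635685 0.007987662237156846 0.042374733676929566
0.06 -0.010089024530274774 0.0005447450009426376 0.043213325810930694
0.07 -0.01103373262747455 0.0005274351624752841 0.04313100820612731
0.08 -0.01090160891499179 0.0005420790661052693 0.04310607290662524
0.09 -0.011760576544815951 -0.0006308761653475197 0.04309681565717341
0.1 -0.01187762204582727 -0.0006252661865721584 0.03949200996546219
scene 0.2 ['  . ', '  . ', '  . ', '  . ', '  . ', '  . ', '  . ', '  . ', '  . ', '  . ', '  . ', '  . ']
scene 0.25 ['  . ', '  . ', '  . ', '  . ', '  . ', '  . ', '  . ', '  . ', '  . ', '  . ', '  . ', '  . ']
scene 0.3 ['  . ', '  . ', '  . ', '  . ', '  . ', '  . ', '  . ', '  . ', '  . ', '  . ', '  . ', '  . ']
scene 0.35 ['  . ', '  . ', '  . ', '  . ', '  . ', '  . ', '  . ', '  . ', '  . ', '  . ', '  . ', '  . ']
scene 0.4 ['  . ', '  . ', '  . ', '  . ', '  . ', '  . ', '0.05', '  . ', '  . ', '  . ', '  . ', '  . ']
scene 0.45 ['  . ', '  . ', '  . ',
[... 2151 characters left out ...]
.16', '  . ', '  . ', '  . ', '  . ', '  . ', '  . ', '  . ']
side 0.7 ['0.29', '  . ', '  . ', '0.15', '  . ', '  . ', '  . ', '  . ', '  . ', '  . ', '  . ', '  . ']
side 0.75 ['  . ', '  . ', '  . ', '  . ', '  . ', '  . ', '  . ', '  . ', '  . ', '  . ', '  . ', '  . ']
side 0.8 ['0.07', '0.07', '0.07', '  . ', '  . ', '  . ', '  . ', '  . ', '  . ', '  . ', '  . ', '  . ']
side 0.85 ['0.08', '0.08', '0.07', '  . ', '  . ', '  . ', '  . ', '  . ', '  . ', '  . ', '  . ', '  . ']
side 0.9 ['0.08', '0.08', '0.07', '  . ', '  . ', '  . ', '  . ', '  . ', '  . ', '  . ', '  . ', '  . ']
side 0.95 ['0.08', '0.08', '  . ', '  . ', '  . ', '  . ', '  . ', '  . ', '  . ', '  . ', '  . ', '  . ']
```

```bash
cat >> h.py <<'E'
C=C-.0032*px; Rpan=Rot.from_rotvec(Z*.03).as_matrix()@Rpan; px,py=Rpan[:,0],Rpan[:,1]
E
sed -i 's/(20,)/(8,)/; s/for s in (1,-1)/for s in (1,)/; s/(-90,-50,-130,180)/(-90,-110,-130,-145,-160)/; s/(60,90,120,240,270,300)/(60,90,250,270,290)/; s/M(-.005,0,.132/M(-.01,0,.138/' srch.py; python3 srch.py
```

```text
13.025 0.09175607608374568
4
0.013 [0.85 0.88 1.09] 0.02 1 8.0 -110.0 270.0
0.02 [0.61 0.81 1.43] 0.22 1 8.0 -130.0 270.0
0.017 [0.44 0.78 1.71] 0.07 1 8.0 -145.0 270.0
0.015 [0.66 0.6  1.83] 0.03 1 8.0 -130.0 290.0
```

Run:
```python
from h import *
phi=np.deg2rad(8)
p,R=tcp(C,Rpan,phi,1,adv=.019-.13); env.reach(p,R)
p,R=tcp(C,Rpan,phi,1,adv=.019-.03); env.movel(p,R,rate=.15)
p,R=tcp(C,Rpan,phi,1,adv=.017); env.movel(p,R,rate=.06)
print(env.sense()['wrist_force'],p-env.sense()['ee_pos'])
effector.grasp(50); s=env.sense(); print(s['gripper_width'],s['wrist_force'])
env.movel(p+[0,0,.03],rate=.05)
s=env.sense(); print(s['gripper_width'],s['wrist_force'],s['moment'],s['t'])
snap("wrist","w4");snap("side","s4")
```

```text
[ 0.33473208 -0.00085289 -0.19908024] [9.06634251e-05 1.52215824e-05 2.22639393e-04]
0.011321944048647324 [-0.25354463 -0.81476778 -1.12879897]
0.011585268883476805 [-0.62645552  0.39368905 -2.0514287 ] [ 0.29893062 -0.16490473 -0.00136256] 16.7833
```

View pics/s4.png

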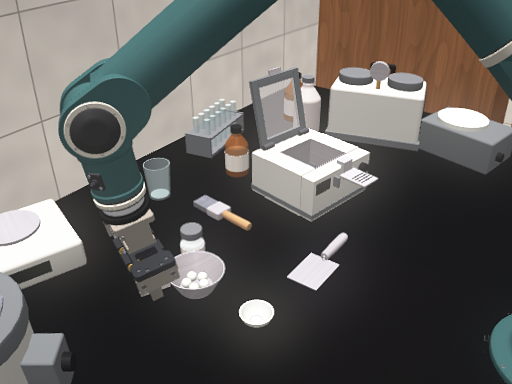

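View pics/w4.png

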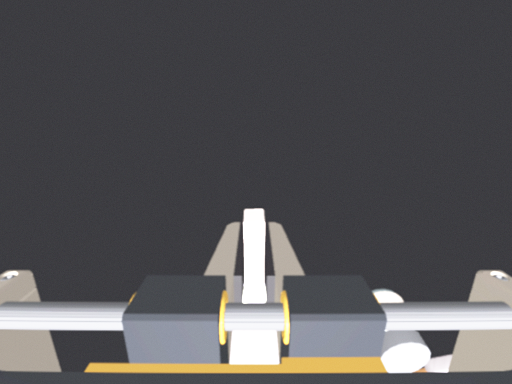

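```bash
cat >> h.py <<'E'
PHI=np.deg2rad(8); PSI=np.deg2rad(-130); DAZ=np.deg2rad(270)
def pour(tdeg,dz=0,fwd=-.02):
    t=np.deg2rad(tdeg)
    lip=M(-.01,0,.138+.048*max(np.cos(t),0)+dz)+fwd*(np.cos(DAZ)*mx+np.sin(DAZ)*my)
    P,Rp=pourpose(PSI,DAZ,t,lip); return tcp(P,Rp,PHI,1,adv=.017)
E
python3 - <<'E'
from h import *
env.movel(env.sense()['ee_pos']+[0,0,.17],rate=.2)
p,R=pour(0,.06)
# via: midway
env.movel(p,R,rate=.15)
s=env.sense(); print(s['t'],s['joint_positions'].round(2),s['gripper_width'])
for td in (0,25,50,65,80,95,100): print(td,solver.inverse_kinematics(*pour(td)).round(2))
snap("side","s5");snap("scene","c5")
E
```

```text
20.475 [ 0.69  0.43 -0.87  1.82  0.53  1.04  0.12] 0.01167748444248635
0 [ 0.64  0.5  -0.82  1.88  0.61  0.94  0.04]
25 [ 1.04  0.54 -1.02  1.84  0.18  0.88  0.51]
50 [ 1.28  0.73 -1.1   1.79 -0.16  0.98  0.88]
65 [ 1.38  0.93 -1.15  1.74 -0.23  1.06  0.98]
80 [ 1.43  1.12 -1.17  1.68 -0.3   1.16  1.05]
95 [ 1.46  1.31 -1.17  1.61 -0.37  1.28  1.11]
100 [ 1.47  1.36 -1.17  1.59 -0.4   1.32  1.12]
```

View pics/s5.png

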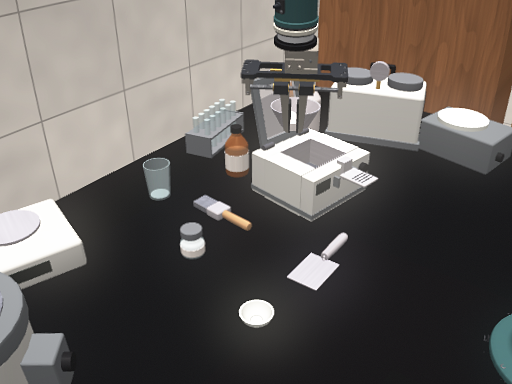

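View pics/c5.png

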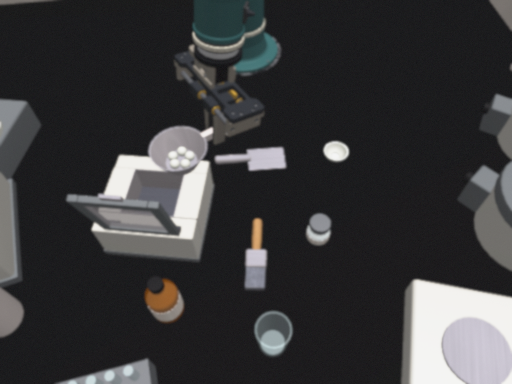

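```bash
python3 - <<'E'
from h import *
env.movel(*pour(0,.01),rate=.12)
for td in (20,40,58): env.movel(*pour(td,.0),rate=.12)
s=env.sense(); print(s['t'],s['joint_positions'].round(2),s['gripper_width'],s['wrist_force'])
snap("side","s6");snap("scene","c6")
E
python3 -c "
import cv2,numpy as np
cv2.imwrite('pics/j6.png',np.hstack([cv2.resize(cv2.imread('pics/%s6.png'%c),(400,300)) if 0 else cv2.resize(cv2.imread('pics/%s6.png'%c)[40:300,:420 ],(400,300)) for c in 'sc']))"
```

```text
22.6083 [ 1.39  0.94 -1.27  1.76 -0.03  1.01  0.79] 0.011460794904054942 [-0.74970608  0.35412997 -2.38606202]
```

View pics/j6.png

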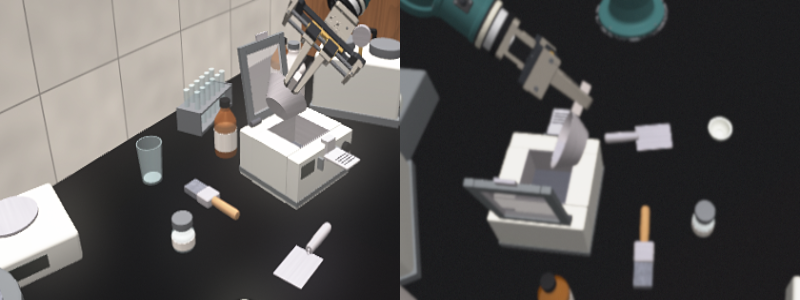

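```bash
python3 - <<'E'
from h import *
for td in (68,76,84,92,100):
    env.movel(*pour(td),rate=.06)
    s=env.sense(); print(td,s['t'],s['wrist_force'].round(2),s['gripper_width'])
env.pause(.5)
snap("side","s7");p,d=snap("scene","c7")
for i in range(1,6):
    r=tip_of("scene",f"ball{i}_center"); print([(np.round(x['at'],3).tolist(),round(x['score'],2)) for x in r[:6]])
    break
print(env.sense()['wrist_force'])
E
python3 -c "
import cv2,numpy as np
cv2.imwrite('pics/j7.png',np.hstack([cv2.resize(cv2.imread('pics/s7.png')[60:220,220:400],(400,360)),cv2.resize(cv2.imread('pics/c7.png')[110:270,80:260 ],(400,360))]))"
```

```text
68 23.1167 [ 0.03  0.76 -2.26] 0.011319026947819113
76 23.4917 [ 0.43 -0.28 -0.96] 0.011501690592671709
84 23.8833 [ 0.28  1.36 -0.88] 0.011206747851577806
92 24.2833 [-0.95  0.51 -0.96] 0.011115227045924558
100 24.6917 [ 1.19  0.21 -0.18] 0.01156563573431169
[([0.666, 0.118, -0.002], 0.47)]
[-0.78372622 -0.15302362 -1.87833844]
```

View pics/j7.png

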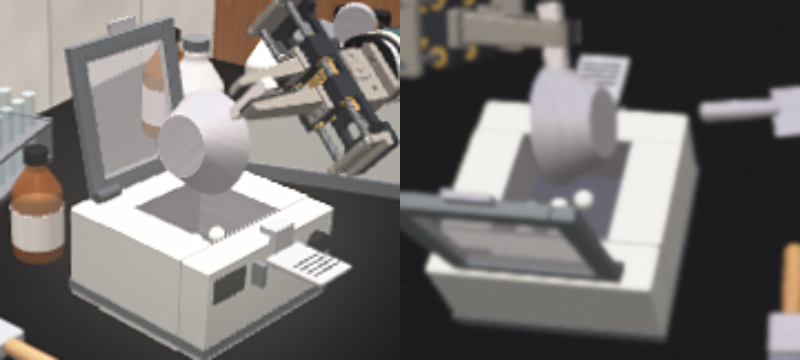

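```bash
python3 - <<'E'
from h import *
env.movel(*pour(100,.03),rate=.1)
for td in (70,40,20): env.movel(*pour(td,.03),rate=.15)
env.movel(*pour(0,.06),rate=.15)
print(env.sense()['t'],env.sense()['gripper_width'])
p,R=pour(0,.06); env.movel(p+.10*my-.04*mx+[0,0,.02],R,rate=.2)
snap("side","s8");p,d=snap("scene","c8")
r=tip_of("scene","ball1_center"); print([(np.round(x['at'],3).tolist(),round(x['score'],2)) for x in r[:6]])
f=[]
for _ in range(5): env.pause(.05); f.append(env.sense()['wrist_force'])
print(np.mean(f,0),env.sense()['t'])
E
python3 -c "
import cv2,numpy as np
cv2.imwrite('pics/j8.png',np.hstack([cv2.resize(cv2.imread('pics/s8.png')[60:220,220:400],(400,360)),cv2.resize(cv2.imread('pics/c8.png')[90:270,70:270 ],(400,360))]))"
```

```text
28.1417 0.011776474276104584
[]
[ 0.20490257 -0.3178907  -1.56202559] 29.2417
```

View pics/j8.png

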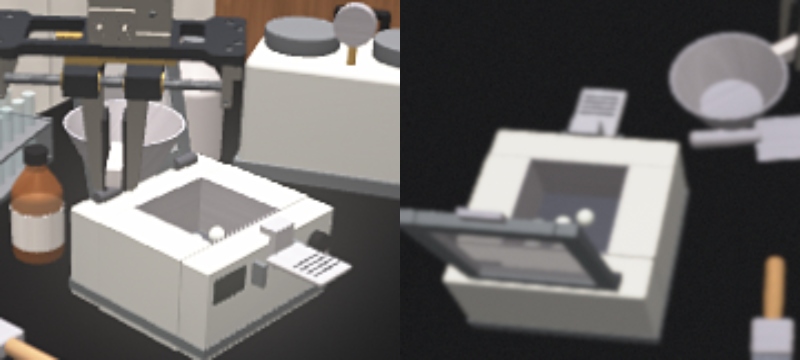

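```bash
python3 - <<'E'
from h import *
p,R=tcp(C,Rpan,PHI,1,adv=.017)
env.movel(p+[0,0,.15],R,rate=.2)
env.movel(p+[0,0,.02],R,rate=.15)
env.pause(.2)
f0=np.mean([env.sense()['wrist_force'] for _ in range(1)],0); print(f0,env.sense()['t'])
pp,w=cloud("side"); cv2.imwrite("pics/s9.png",pp[:,:,::-1])
f=w.reshape(-1,3); l=(f-C-[0,0,.02])@Rpan
k=(np.hypot(l[:,0],l[:,1])<.056)&(np.hypot(l[:,0],l[:,1])>.049)&(l[:,2]>.03)&(l[:,2]<.06)
A=np.column_stack([l[k,:2],np.ones(k.sum())]); 
top=l[k]
for a in np.arange(-180,180,45):
    z=top[np.abs((np.rad2deg(np.arctan2(top[:,1],top[:,0]))-a+180)%360-180)<22,2]
    print(a,len(z),z.max() if len(z) else None)
snap("scene","c9")
E
python3 -c "
import cv2,numpy as np
cv2.imwrite('pics/j9.png',np.hstack([cv2.resize(cv2.imread('pics/s9.png')[200:360,100:300],(400,320)),cv2.resize(cv2.imread('pics/c9.png')[100:260,280:480 ],(400,320))]))"
```

```text
[ 1.37055364 -0.04634809 -1.41017778] 31.9833
-180 18 0.04561690237225981
-135 7 0.045430455896133606
-90 10 0.044824214386460684
-45 36 0.04508296477147557
0 54 0.04564686877249026
45 0 None
90 14 0.04433376579500116
135 26 0.04455583443969259
```

View pics/j9.png

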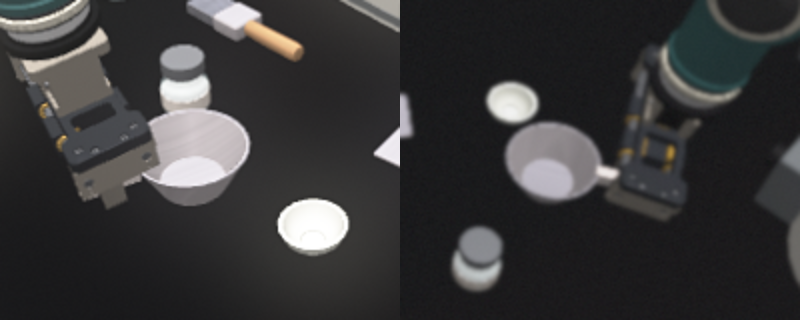

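View pics/c9.png

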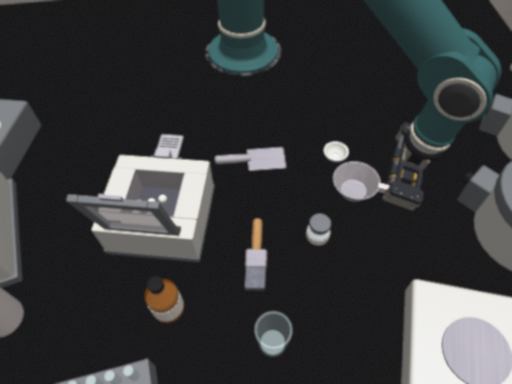

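Run:
```python
from h import *
p,R=tcp(C,Rpan,PHI,1,adv=.017)
env.movel(p+[0,0,.006],R,rate=.04)
f0=env.sense()['wrist_force'][2]
for dz in (.004,.002,.001,0,-.0007):
    env.movel(p+[0,0,dz],R,rate=.02); env.pause(.1)
    f=np.mean([env.sense()['wrist_force'][2]]); print(dz,f-f0,env.sense()['t'])
    if f-f0>3: break
```

```text
0.004 0.8890476337535405 32.9333
0.002 0.5783274958578828 33.2833
0.001 0.09432370289913639 33.6333
0 1.3924113174869932 33.9833
-0.0007 5.538185678841425 34.3333
```

Run:
```python
from h import *
p,R=tcp(C,Rpan,PHI,1,adv=.017)
effector.release(); env.pause(.2)
p2=p-.16*R[:,1]; env.movel(p2,rate=.1)
snap("wrist","w10");snap("side","s10")
print(env.sense()['t'],[ (c,[(np.round(x['at'],3).tolist(),round(x['score'],2)) for x in tip_of(c,'pan')[:1]]) for c in ("wrist","side")])
# view pose for well: camera looks along a tilted axis; find tool pose pointing down, camera above well
Rt=np.column_stack([mx,-Z,my])
T=viewer.camera_info("wrist")['T_tool_cam']
for s in (1,-1):
    Rt=np.column_stack([s*mx,-Z,s*my]); print(s,'cam off',Rt@T[:3,3],'look',-(Rt@T[:3,2]))
    for x in (-.25,-.2,-.15): print(x,solver.inverse_kinematics(M(x,0.0,.3),Rt))
```

```text
37.625 [('wrist', [([0.568, 0.224, -0.004], 0.93)]), ('side', [([0.567, 0.227, -0.004], 0.82)])]
1 cam off [-0.08353906  0.01410445  0.1691909 ] look [ 0.29401637 -0.05267495 -0.9543478 ]
-0.25 [ 1.19240664 -0.05922391 -0.7835122   2.04092516 -0.04592676  1.14304682
  1.82255761]
-0.2 [ 1.39152887  0.11895255 -1.10454496  1.9395365   0.11635146  1.15091116
  1.63595025]
-0.15 [ 1.31092671  0.29568014 -1.16279946  1.84035309  0.29155051  1.19588696
  1.44879902]
-1 cam off [ 0.08353906 -0.01410445  0.1691909 ] look [-0.29401637  0.05267495 -0.9543478 ]
-0.25 [ 0.91233964 -0.06259855 -0.52391817  2.0526376  -0.03439636  1.14339793
 -1.34433706]
-0.2 [ 0.82981945  0.04140756 -0.50387018  1.96285257  0.02197229  1.14256501
 -1.4306832 ]
-0.15 [ 0.74424598  0.13686465 -0.46599538  1.8667715   0.06711584  1.15323199
 -1.49311016]
```

View pics/w10.png

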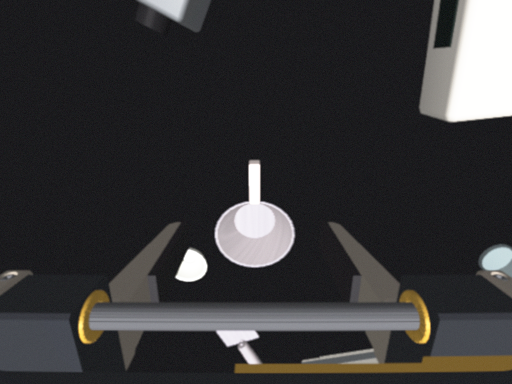

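View pics/s10.png

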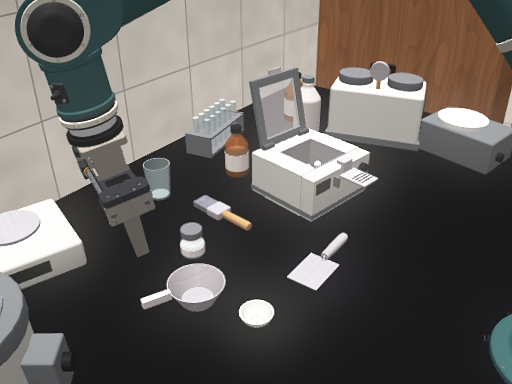

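Run:
```python
from h import *
o=np.array([well[0],well[1],0]); Rm=np.column_stack([mx,my,Z])
p,w=cloud("side"); l=(w-o)@Rm
print(np.round(l[160:168,314:322:1][::2,::2]*1000).astype(int).tolist())
s=env.sense()
env.movel(s['ee_pos']+[0,0,.1],rate=.25)
Rt=np.column_stack([mx,-Z,my])
env.reach(M(-.15,0.0,.33),Rt)
p,w=cloud("wrist"); cv2.imwrite("pics/w11.png",p[:,:,::-1])
print([(np.round((np.array(x['at'])-o)@Rm,3).tolist(),round(x['score'],2)) for x in search_frame("wrist","ball1_center")])
p,w=cloud("scene"); cv2.imwrite("pics/c11.png",p[:,:,::-1]); print(env.sense()['t'])
```

```text
[[[38, -55, 55], [32, -55, 58], [24, -53, 62], [20, -55, 62]], [[35, -52, 52], [20, -42, 62], [19, -47, 60], [16, -51, 60]], [[24, -38, 56], [21, -42, 56], [15, -43, 57], [10, -44, 59]], [[24, -40, 50], [17, -38, 53], [13, -41, 54], [-56, 37, 109]]]
[([-0.016, -0.02, 0.058], 0.51)]
40.8583
```

View pics/w11.png

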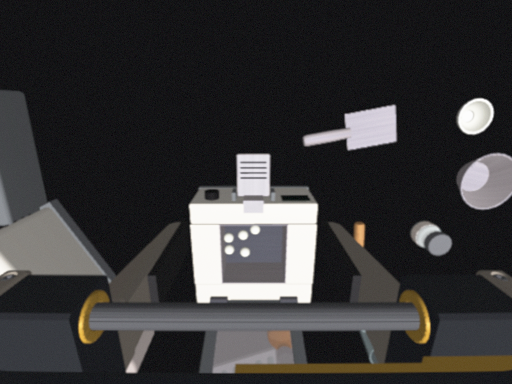

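Run:
```python
from h import *
env.pause(.3); print(env.sense()['t'],env.sense()['joint_velocities'].round(3)); print(workorder.finish_job())
```

```text
41.1583 [-0.    -0.001 -0.001  0.001 -0.001 -0.001 -0.001]
the job is handed in; nothing more can be done
None
```

I pressed the latch tab with the shut fingers and the lid sprang open on its own. I then took the pan by its handle, tipped it to 100° over the well, stood it back in its original place and let go. The job was handed in at 41.2 s; `finish_job` gives no verdict.

- **Balls:** the last wrist picture shows all five on the well floor, at pixels (229,238), (243,236), (255,230), (229,250) and (245,252). The network found only one of them. In the side picture one ball seemed to sit on the well's edge, but its depth put it on the well floor, about 55 mm below the mouth.
- **Lid:** it was still open in the last wrist picture, and the gripper and pan were planned to keep clear of it throughout.
- **Pan:** it is empty, upright and released. The network put its underside at about -4 mm, which is within its accuracy. With about 20 mm left to go down, its rim was level to about 1 mm. It was let go only after the wrist force rose by about 5.5 N at bench contact.
- **Bystanders:** the jar, dish, spatula and brush look unmoved in the pictures; I did not measure their positions again.

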